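Release the catch and open the specimen chamber drawer

ROBOT

A 6-joint arm with a two-finger parallel gripper is mounted at the origin on a cart in front of the work surface, level with it; the furniture and walls round the work are solid. World frame = base frame: x ahead of the robot, y to its left, z up, the work surface at z = 0. Lengths are in mm, angles in rad, forces in N, time in s.
With the tool pointing down it reaches from about 275 to 1000 mm from the base axis. Payload 8.4 kg.
Tool frame: the origin (TCP) lies midway between the tips of the shut fingers; the grasp point (between the pads) lies 19 mm behind it; z points along the fingers, y is the direction in which the jaws open and shut (so a half turn about z gives the same grasp; the last joint's range is limited). The gripper opens to 85 mm and grips with 20 to 120 N. Pads are 22 mm wide; open, the fingers measure 114 mm over their backs; the gripper's body (76 mm by 85 mm) begins 54 mm behind the grasp point. The pads swing forward as they close: fully open they stand 13 mm farther back than shut.
Start: joints at [-1.109, 0.353, 1.633, -0, 1.155, -0.002], TCP at [279.593, -558.977, 231.281] pointing down, gripper open.
Joint ranges: [-2.63, 2.63], [-0.92, 2.1], [0.06, 2.66], [-1.3, 4.44], [0, 2.69], [-3.02, 3.02]. Speed limits (rad/s): [2.22, 2.22, 2.79, 3.14, 3.14, 3.14].

INTERFACE

Orientations are given as [roll, pitch, yaw] about the fixed x, y, z axes, in that order (R = Rz(yaw) Ry(pitch) Rx(roll)).
In Python, from station import status, get_image, calibration, ticket, finder gives the robot as it stands. The module is installed in compiled form; this text tells all that it offers.
- The arm moves only by the tool servo_tool, never from a script. Its argument "deltas" is text: rows parted by semicolons, each of 5 numbers parted by spaces: the shift along the tool's x, y, z in cm, then the turn about the tool's z in units of 8 degrees (1.0 is 8 degrees), then the closure, from 0 (fully open) to 1 (shut). In form: dx dy dz twist claw; .... A call has 1 to 5 rows; each row shifts and turns the commanded pose from where the row before left it, along the tool's axes as they then stand; what a row does not reach is not made up. A row lasts 1/10 s, in which the tool goes at most 50 mm and 8.59 degrees, less where a joint would pass 70% of its speed; a pose out of reach is approached as far as the arm can. A call with a gripper value outside its range is refused whole. The fingers move at their own pace and stop on an object; the grip force is fixed at half the most. Time passes only in rows, so rows that do not move let the fingers close. It gives the time, the measured TCP pose, the force and the opening at its end, in the units of the state.
- status.get_obs(): the state, without advancing time (a new reading comes with each control period).
- get_image(name): name is "scene" or "side" or "wrist"; returns the picture (480x640x3 uint8, blue, green, red); there is no depth.
- calibration(name): a dict with "fx", "fy", "cx", "cy" (pixels), "world_from_camera" (4x4, takes a point from camera to world coordinates). Camera axes: x right, y down, z forward; pixel columns grow to the right and rows downward; lengths in mm; the calibration is good to about 2 mm. A picture is of the moment at which its call begins: read the wrist's pose just before it. calibration takes no time and is no camera call; for the wrist camera it gives the pose at the moment of the call.
- ticket.job_done(): hands the job in, once; it reports no verdict.
Trained networks look in the newest picture that a camera, given by its name, has taken for a name from the list of things; names that differ only in an ending like _2 or _b are one class to them, and where a whole thing is asked for, a point or a joint stands for the part that bears it (a point fixed in the world has none). Each returns a list of dicts, best first, with "conf" (0 to 1); they miss things now and then, are a little off and sometimes report something else, mostly with a low value. They report only what shows in the picture. A call takes as long as a camera call. They do not tell look-alikes from the thing itself.
- finder.cut_out(camera, name): "mask" (480x640 bool, what is visible of it) and "box" ([left, top, width, height] in pixels, round what is visible of it).
The state is a dict: "clock": time; "q": joint angles; "joint_velocities": joint speeds; "joint_efforts": joint torques, N m; "position": TCP position; "tcp_rot": TCP orientation; "force": force on the tool from outside, world axes, zero at the start; "moment": the same for the moment, N m; "gripper_width": opening from 0.0 (shut) to 1.0 (fully open).
Only numpy, scipy, OpenCV 4.12 (cv2) and the standard library are available. Lean on these libraries where they do the work, as an engineer would, in place of code of your own. Each camera call takes 0.05 s, during which the arm holds its last target.

TASK

On the wider of the two specimen chambers, slide the safety catch on top fully aside to the left, then pull its drawer all the way out to its stop by the upright grip, so that the dishes in it can be taken. Leave the narrow chamber's drawer shut, and let go at the end.

Things in the scene. Friction and masses are not known exactly. Their poses are not given: they have to be found in the camera images.
- wide_knob (a point): Top centre of the wide chamber's catch knob: upright dark steel post, 16 mm across, 36 mm tall (top 97 mm above the desk) on the catch's flat steel plate (plate top 61 mm). It moves with the catch, along +y. Axes: x from the chamber's front to its back (away from the robot, within 10 degrees), y to its left along its front, z up.
- wide_catch (a joint): Slide of the wide chamber's catch, m. Near 0: locked, its tongue (7 mm thick) hangs in front of the drawer front and blocks it; clear from 0.026 on; end stop 0.036. Grows as the knob goes left (+y); friction about 1.5 N, stays where left.
- wide_grip (a point): Top centre of the wide chamber's drawer grip: upright black round bar, 18 mm across, 14 to 72 mm above the desk, its axis 38 mm before the drawer front, on a 10 mm thick stem running back along x, 20 to 36 mm high; both y sides free. Axes as wide_knob. All shut, it lies 66 mm in front (-x) and 44 mm right (-y) of the knob. Moves with the drawer.
- wide_drawer (a joint): Drawer of the wide chamber, m. 0: shut; 0.060: out at its stop. Grows as it is pulled along -x of the points, towards the robot; friction about 1.5 N, stays where left. The chamber is a low white box fixed to the desk: 110 mm deep, 185 mm wide, 56 mm high.
- narrow_drawer (a joint): Drawer of the narrow chamber, m; 0: shut. To be left shut. That chamber is like the wide one but only 115 mm wide; it stands to the left or right of it.
Not all that is in view belongs to the job. Leave any purple look-alike of the part that bears wide_knob alone.

How it is judged:
By the outcome, as a careful person would: the job done as asked, in the order asked, and still so for the second after the job is handed in, with the robot touching nothing.
It also fails if it takes over 38 s, if anything falls off the work surface, if the arm or the gripper's body presses on something with over 40 N, if the wrist force passes 120 N, or if a joint passes its speed limit or range.

## Working session

There is one attempt and no reset: what is moved stays moved. The work goes in short steps, Python scripts to look and compute and a tool call to move; the robot and the scene stay as the last step left them, time stands still between calls to the robot, and variables do not carry over. Pictures are saved under pics/ and viewed, and the job is handed in when it is done.

Besides the shell and the picture viewer there is one more tool, called as a command line: name --argument value ..., lists and objects as JSON in quotes. servo_tool: Moves the arm, as the interface text tells. Its arguments: {"type":"object","properties":{"deltas":{"type":"string"}},"required":["deltas"]}

```bash
mkdir -p pics; python3 - <<'E'
from station import status,get_image,calibration,finder
import cv2,numpy as np
o=status.get_obs();print(o['clock'],o['position'],o['tcp_rot'],o['force'],o['gripper_width'])
for n in['scene','side']:
    im=get_image(n);cv2.imwrite(f'pics/{n}0.png',im)
    c=calibration(n);print(n,c['fx'],c['cx'],c['cy'],np.round(c['world_from_camera'],3).tolist())
    for t in['wide_knob','wide_grip']:
        for d in finder.cut_out(n,t):
            m=d['mask'];ys,xs=np.nonzero(m);print(n,t,round(d['conf'],2),d['box'],xs.mean().round(1),ys.mean().round(1))
E
```

```text
0.0 [ 279.3986942  -558.5458726   230.56005641] [-3.14021011e+00  3.70234522e-06  4.63837805e-01] [-0.40333609 -1.04390982 -0.86561537] 0.9985523040415254
scene 454.17090904583034 308.8127199881768 242.5679264833709 [[0.861, -0.272, 0.43, 70.739], [-0.509, -0.472, 0.72, -697.654], [0.007, -0.839, -0.545, 592.5], [0.0, 0.0, 0.0, 1.0]]
scene wide_knob 0.8 [176.4, 221.2, 24.7, 33.7] 185.4 237.2
scene wide_knob 0.76 [371.6, 271.0, 29.0, 36.1] 385.9 288.7
scene wide_grip 0.81 [171.8, 244.9, 49.3, 36.9] 193.4 264.6
scene wide_grip 0.57 [371.9, 300.4, 37.3, 32.6] 392.5 315.4
side 600.0038658887391 316.51234503534084 246.10180151364872 [[-0.82, -0.379, 0.429, 36.415], [-0.572, 0.572, -0.588, 512.804], [-0.022, -0.728, -0.686, 743.57], [0.0, 0.0, 0.0, 1.0]]
side wide_knob 0.79 [318.4, 381.9, 42.0, 44.9] 339.1 402.7
side wide_knob 0.58 [308.4, 171.1, 32.7, 35.9] 325.3 188.8
side wide_grip 0.8 [344.0, 348.7, 52.1, 87.2] 371.5 390.3
side wide_grip 0.58 [324.6, 166.9, 45.1, 51.9] 351.2 191.9
```

View pics/scene0.png

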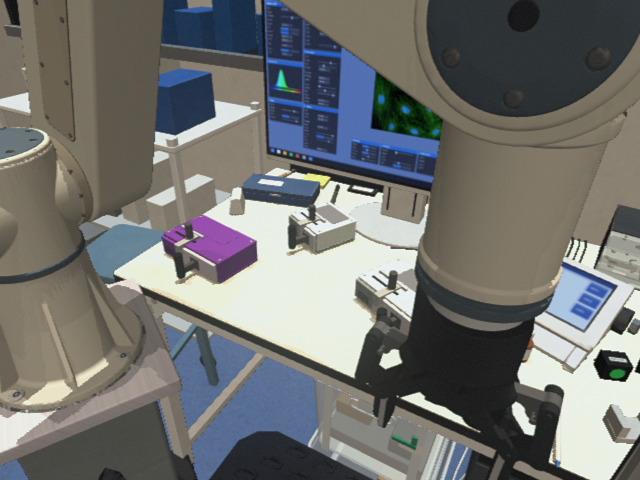

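View pics/side0.png

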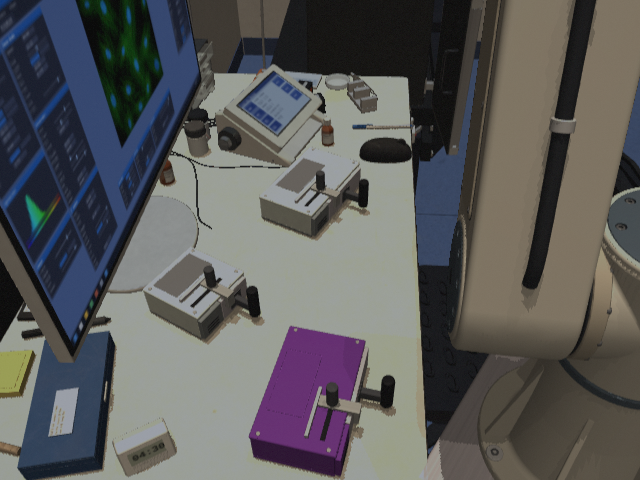

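The side view shows a purple decoy (310,400) and two white chambers, at about (200,290) and (315,190). I'll zoom in to measure the widths.

```bash
python3 - <<'E'
import cv2
im=cv2.imread('pics/side0.png');
cv2.imwrite('pics/side0z.png',cv2.resize(im[140:350,130:390],None,fx=2.8,fy=2.8,interpolation=cv2.INTER_CUBIC))
im=cv2.imread('pics/scene0.png');
cv2.imwrite('pics/scene0z.png',cv2.resize(im[180:360,260:460],None,fx=3.3,fy=3.3,interpolation=cv2.INTER_CUBIC))
E
```

```text
(no output)
```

View pics/side0z.png

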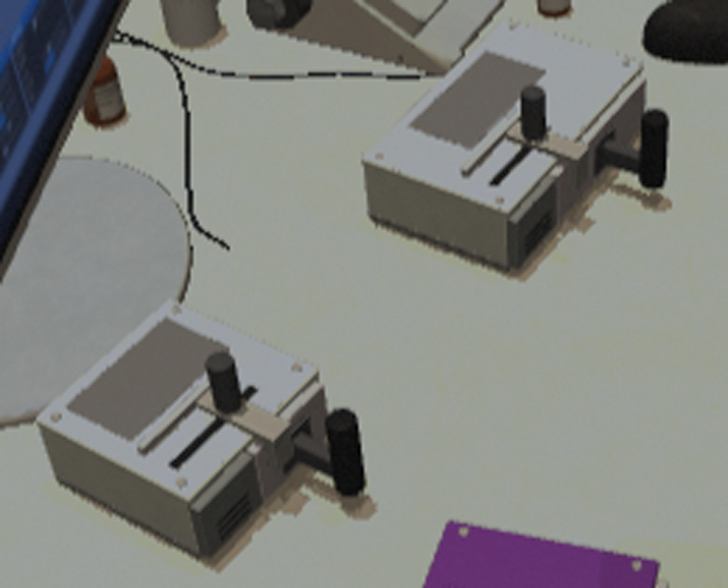

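View pics/scene0z.png

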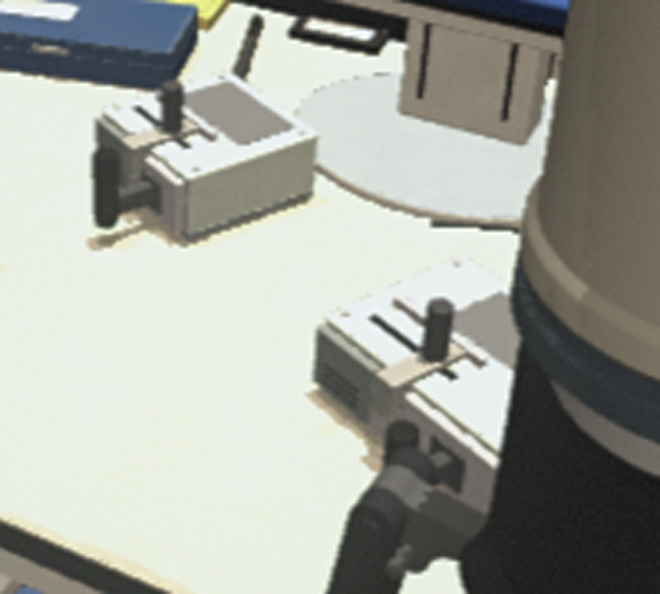

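```bash
cat > h.py <<'E'
import numpy as np
from station import calibration
def ray(c,uv):
    T=np.array(c['world_from_camera']);d=T[:3,:3]@np.array([(uv[0]-c['cx'])/c['fx'],(uv[1]-c['cy'])/c['fy'],1]);return T[:3,3],d
def plane(c,uv,z):
    o,d=ray(c,uv);return o+d*(z-o[2])/d[2]
def proj(c,p):
    T=np.linalg.inv(np.array(c['world_from_camera']));q=T[:3,:3]@np.array(p)+T[:3,3];return c['cx']+c['fx']*q[0]/q[2],c['cy']+c['fy']*q[1]/q[2]
E
python3 - <<'E'
from h import *
s=calibration('side');z=lambda a,b:(130+a/2.8,140+b/2.8)
for n,cs,k,g in [('far',[(362,160),(512,205),(645,70),(512,22)],(533,92),(654,116)),('near',[(38,425),(190,490),(325,378),(170,303)],(220,360),(344,415))]:
    P=[plane(s,z(*c),56)[:2] for c in cs];print(n,np.round(P).tolist(),'depth',np.linalg.norm(P[0]-P[1]),'width',np.linalg.norm(P[2]-P[1]),np.linalg.norm(P[3]-P[0]))
    K=plane(s,z(*k),97);G=plane(s,z(*g),72);print('knob',K,'grip',G,'d',G-K)
c=calibration('scene');z=lambda a,b:(260+a/3.3,180+b/3.3)
print('scene far knob',plane(c,z(440,303),97),'near',plane(c,z(172,84),97),'grip near',plane(c,z(105,150),72),'far grip',plane(c,z(402,428),72))
E
```

```text
far [[629.0, -127.0], [520.0, -144.0], [527.0, -313.0], [638.0, -311.0]] depth 109.82423038076315 width 169.8504794115717 184.5288753553516
knob [ 545.24043497 -204.28093336   97.        ] grip [ 483.36282133 -253.72000997   72.        ] d [-61.87761364 -49.43907661 -25.        ]
near [[632.0, 157.0], [529.0, 144.0], [522.0, 40.0], [639.0, 43.0]] depth 104.16973324472708 width 104.70141704336491 113.80769080059969
knob [549.18803441  89.32866328  97.        ] grip [483.82333248  66.7507369   72.        ] d [-65.36470193 -22.57792638 -25.        ]
scene far knob [ 545.81561932 -203.87492692   97.        ] near [547.9597885   88.42483768  97.        ] grip near [484.47198101  70.13457451  72.        ] far grip [ 482.63343614 -254.10523722   72.        ]
```

The far chamber, near (575,-220), measures about 180 mm against 110 mm, so it is the wide one. Its knob is at (545.5,-204), its grip at (483,-254) and its yaw is about 5°. I'm moving over the knob with the jaws along chamber y.

servo_tool --deltas "4.03 -2.01 0 0.9 0; 3.74 -2.5 0 0.9 0; 3.4 -2.95 0 0.9 0; 3 -3.35 0 0 0; 3 -3.35 0 0 0"

```text
clock: 0.8
position: [415.4, -377.5, 231.4]
tcp_rot: [3.141, -0.0, 0.086]
force: [0.4, -0.3, 0.3]
gripper_width: 1.001
```

servo_tool --deltas "2.88 -3.23 0 0 0; 2.88 -3.23 0 0 0; 2.88 -3.23 0 0 0; 2.88 -3.23 1 0 0; 2.88 -3.23 1 0 0"

```text
clock: 1.3
position: [545.2, -204.2, 211.5]
tcp_rot: [3.141, -0.001, 0.087]
force: [0.4, -0.3, 0.3]
gripper_width: 0.999
```

```bash
python3 - <<'E'
from h import *
from station import *
import cv2
o=status.get_obs();print(o['clock'],o['position'],o['tcp_rot'],o['joint_velocities'])
c=calibration('wrist');im=get_image('wrist');cv2.imwrite('pics/w1.png',im)
print(np.round(c['world_from_camera'],3).tolist(),c['fx'])
for t in['wide_knob','wide_grip']:
    for d in finder.cut_out('wrist',t):
        print(t,d['conf'],d['box'])
print(proj(c,[545.5,-204,97]),proj(c,[483,-254,72]))
E
```

```text
1.3 [ 545.22239583 -204.18087263  211.5158782 ] [ 3.14100589e+00 -1.09275524e-03  8.68530283e-02] [ 0.72477704  0.27330853 -0.13093409 -0.00173959 -0.14057703  0.72122797]
[[0.087, -0.956, -0.281, 617.126], [-0.996, -0.083, -0.025, -197.441], [0.0, 0.283, -0.959, 353.607], [0.0, 0.0, 0.0, 1.0]] 373.89336273490306
wide_knob 0.74 [301.1, 203.6, 23.9, 65.9]
wide_grip 0.69 [291.7, 248.6, 146.5, 63.1]
(np.float64(313.049046365444), np.float64(237.28918973756006)) (np.float64(366.6591544948644), np.float64(306.6586889032252))
```

View pics/w1.png

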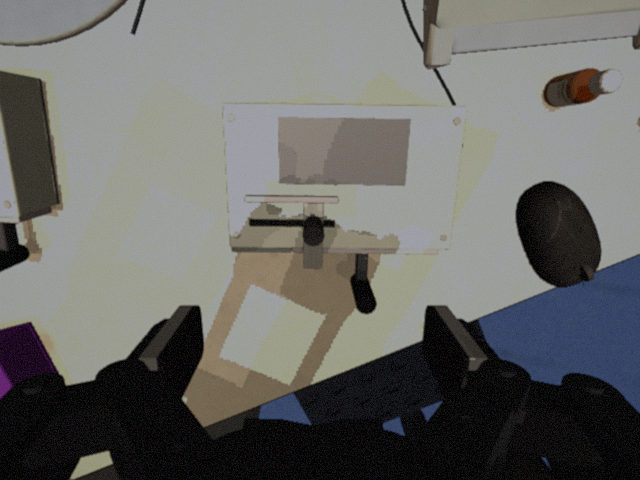

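The wrist view has the knob top at about (313,236) and the grip at (367,305), which matches my projections. I'm descending onto the knob and then closing.

servo_tool --deltas "0 0 4 0 0; 0 0 4 0 0; 0 0 4 0 0; 0 0 2.2 0 0.3; 0 0 0 0 0.7"

```text
clock: 1.95
position: [541.3, -205.8, 66.4]
tcp_rot: [-3.139, 0.005, 0.086]
force: [-0.3, -0.2, -0.1]
gripper_width: 0.691
```

servo_tool --deltas "0 0 0 0 1; 0 0 0 0 1; 0 0 0 0 1; 0 0 0 0 1"

```text
clock: 2.35
position: [545.0, -205.2, 71.3]
tcp_rot: [-3.141, -0.002, 0.086]
force: [-0.7, 5.7, 7.2]
gripper_width: 0.165
```

servo_tool --deltas "0 -0.9 0 0 1; 0 -0.9 0 0 1; 0 -0.9 0 0 1; 0 -0.7 0 0 1; 0 0 0 0 1"

```text
clock: 2.85
position: [542.5, -171.4, 71.3]
tcp_rot: [3.14, -0.003, 0.087]
force: [-0.8, 1.6, 6.4]
gripper_width: 0.162
```

servo_tool --deltas "0 -0.2 0 0 1; 0 -0.2 0 0 1; 0 0 0 0 1"

```text
clock: 3.15
position: [542.4, -168.9, 71.3]
tcp_rot: [3.139, -0.004, 0.088]
force: [-0.8, -4.8, 6.8]
gripper_width: 0.167
```

servo_tool --deltas "0 -0.2 0 0 1; 0 0 0 0 1"

```text
clock: 3.35
position: [542.4, -168.6, 71.3]
tcp_rot: [3.136, -0.004, 0.088]
force: [-1.5, -16.0, 2.2]
gripper_width: 0.166
```

At the end stop: it travelled 36 mm and the force is rising. I'm backing off the preload before opening so the catch isn't dragged back.

servo_tool --deltas "0 0.25 0 0 1; 0 0 0 0 1; 0 0 0 0 0.7; 0 0 0 0 0.3; 0 0 0 0 0"

```text
clock: 3.85
position: [540.8, -168.1, 69.5]
tcp_rot: [3.142, -0.0, 0.087]
force: [0.8, -0.3, 0.1]
gripper_width: 0.629
```

servo_tool --deltas "0 0 0 0 0; 0 0 0 0 0; 0 0 -4 0 0; 0 0 -4 0 0; 0 0 0 0 0"

```text
clock: 4.35
position: [544.0, -169.2, 154.2]
tcp_rot: [3.139, -0.007, 0.087]
force: [0.6, -0.3, -0.0]
gripper_width: 1.0
```

```bash
python3 - <<'E'
from h import *
from station import *
import cv2
o=status.get_obs();print(o['clock'],o['position'],o['tcp_rot'])
c=calibration('wrist');im=get_image('wrist');cv2.imwrite('pics/w2.png',im)
s=get_image('side');cv2.imwrite('pics/s2.png',s)
for k in([545.5,-204,97],[542.4,-168.1,97],[483,-254,72]):print(proj(c,k),proj(calibration('side'),k))
E
```

```text
4.35 [ 543.95613068 -169.22794658  154.2072423 ] [ 3.13854463 -0.00745878  0.08688522]
(np.float64(374.42870466898273), np.float64(268.1523889726413)) (np.float64(320.1504731661681), np.float64(172.88803017591374))
(np.float64(310.94296806564677), np.float64(268.17258845466165)) (np.float64(310.0598668587609), np.float64(183.6140371866243))
(np.float64(429.1646252373637), np.float64(347.5615190277836)) (np.float64(363.81996682578176), np.float64(181.4167525765567))
```

View pics/w2.png

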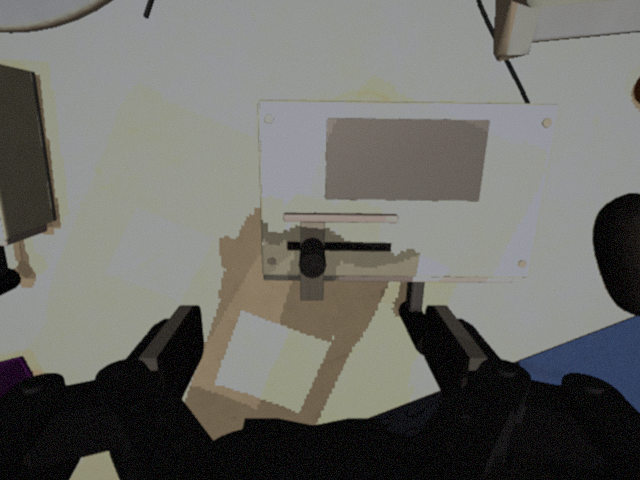

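View pics/s2.png

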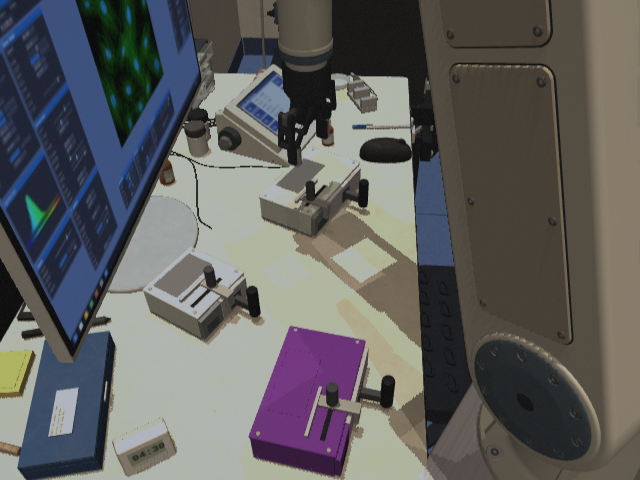

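The catch is at the left end of its slot (knob at wrist (312,258)). Next I'm moving over the grip.

servo_tool --deltas "-2.3 2.65 0 0 0; -2.3 2.65 0 0 0; -2.22 2.63 0 0 0; 0 0 0 0 0; 0 0 0 0 0"

```text
clock: 4.95
position: [478.7, -253.3, 148.1]
tcp_rot: [-3.14, 0.002, 0.085]
force: [0.5, 0.7, -0.4]
gripper_width: 1.003
```

```bash
python3 - <<'E'
from h import *
from station import *
import cv2
o=status.get_obs();print(o['clock'],o['position'],o['tcp_rot'])
c=calibration('wrist');im=get_image('wrist');cv2.imwrite('pics/w3.png',im)
for k in([542.4,-168.1,97],[483,-254,72]):print(proj(c,k))
E
```

```text
4.95 [ 478.73678859 -253.26135966  148.05550507] [-3.14022549e+00  1.63949118e-03  8.49344676e-02]
(np.float64(153.70525348846428), np.float64(135.11971943396034))
(np.float64(315.3798248568871), np.float64(247.84489060289374))
```

View pics/w3.png

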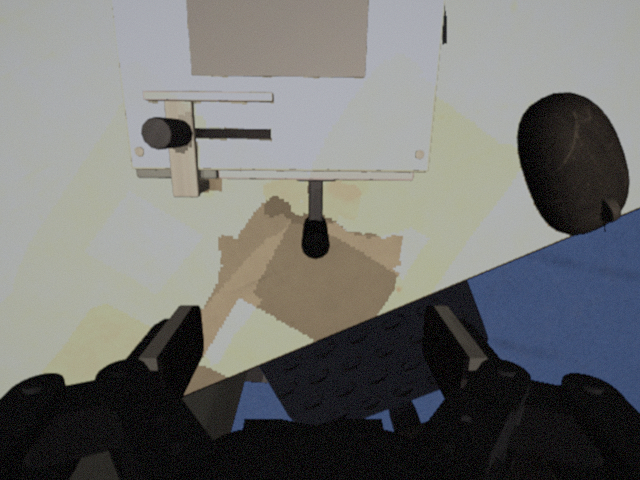

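The grip top is at (315,246), as predicted. I'm descending with a 3 mm x correction.

servo_tool --deltas "0.3 0 3 0 0; 0 0 3 0 0; 0 0 3 0 0; 0 0 1.3 0 0; 0 0 0 0 0.4"

```text
clock: 5.5
position: [481.8, -251.5, 44.4]
tcp_rot: [-3.139, 0.003, 0.088]
force: [0.1, 0.2, 0.6]
gripper_width: 0.855
```

servo_tool --deltas "0 0 0 0 1; 0 0 0 0 1; 0 0 0 0 1; 0 0 0 0 1; 0 0 0 0 1"

```text
clock: 6.0
position: [483.5, -254.2, 47.6]
tcp_rot: [3.139, -0.002, 0.087]
force: [-1.4, -3.9, 5.8]
gripper_width: 0.187
```

Gripped. Now pulling.

servo_tool --deltas "-1.2 0 0 0 1; -1.2 0 0 0 1; -1.2 0 0 0 1; -1.2 0 0 0 1; 0 0 0 0 1"

```text
clock: 6.5
position: [434.0, -258.0, 47.6]
tcp_rot: [3.14, -0.001, 0.086]
force: [-1.4, -2.1, 8.3]
gripper_width: 0.186
```

servo_tool --deltas "-0.6 0 0 0 1; -0.6 0 0 0 1; 0 0 0 0 1; 0 0 0 0 1"

```text
clock: 6.9
position: [423.6, -258.8, 47.5]
tcp_rot: [3.14, -0.003, 0.086]
force: [2.3, 0.1, 8.3]
gripper_width: 0.188
```

servo_tool --deltas "-0.2 0 0 0 1; 0 0 0 0 1; 0 0 0 0 1"

```text
clock: 7.2
position: [423.6, -258.9, 47.6]
tcp_rot: [3.139, -0.006, 0.086]
force: [10.6, 4.6, 2.3]
gripper_width: 0.187
```

At the stop: 60 mm of travel and the force is rising. I'm relieving the preload, releasing and lifting.

servo_tool --deltas "0.2 0 0 0 1; 0 0 0 0 1; 0 0 0 0 0.7; 0 0 0 0 0.3; 0 0 0 0 0"

```text
clock: 7.7
position: [422.3, -257.9, 46.2]
tcp_rot: [-3.141, 0.001, 0.087]
force: [-0.2, 0.4, 0.4]
gripper_width: 0.634
```

servo_tool --deltas "0 0 0 0 0; 0 0 0 0 0; 0 0 -3 0 0; 0 0 -4 0 0; 0 0 -4 0 0"

```text
clock: 8.2
position: [422.3, -257.8, 157.1]
tcp_rot: [-3.141, 0.001, 0.087]
force: [0.5, -0.4, -0.5]
gripper_width: 1.001
```

servo_tool --deltas "-1 0 -3 0 0; 0 0 0 0 0; 0 0 0 0 0"

```text
clock: 8.5
position: [413.1, -259.1, 186.6]
tcp_rot: [3.141, -0.001, 0.087]
force: [-0.6, -0.0, 0.2]
gripper_width: 1.002
```

```bash
python3 - <<'E'
from h import *
from station import *
import cv2
o=status.get_obs();print(o['clock'],o['position'],o['force'],o['gripper_width'])
c=calibration('wrist');im=get_image('wrist');cv2.imwrite('pics/w4.png',im)
s=get_image('side');cv2.imwrite('pics/s4.png',s);sc=calibration('side')
cv2.imwrite('pics/s4z.png',cv2.resize(s[140:350,130:390],None,fx=2.8,fy=2.8,interpolation=cv2.INTER_CUBIC))
for k in([542.4,-168.1,97],[483-59.8,-254-5.2,72]):print(proj(c,k),(np.array(proj(sc,k))-[130,140])*2.8)
E
```

```text
8.5 [ 413.09466321 -259.13026479  186.63559729] [-0.61192669 -0.01050063  0.15655041] 1.0021638666509922
(np.float64(167.71211096625893), np.float64(9.019139075497634)) [504.1676272  122.11930412]
(np.float64(314.53708117973696), np.float64(223.93419699108824)) [738.35306016 142.7697046 ]
```

View pics/w4.png

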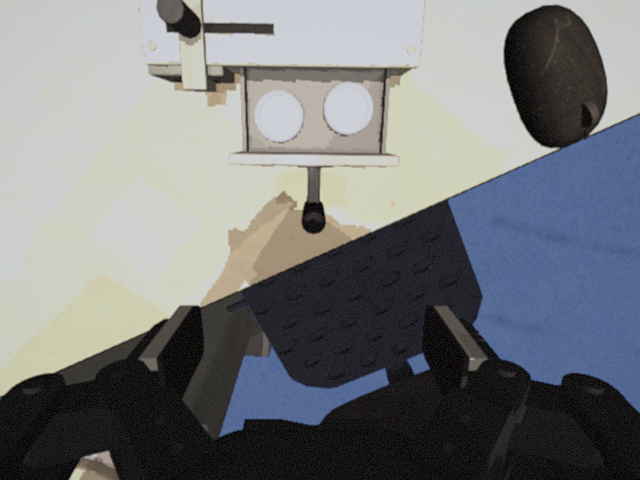

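View pics/s4z.png

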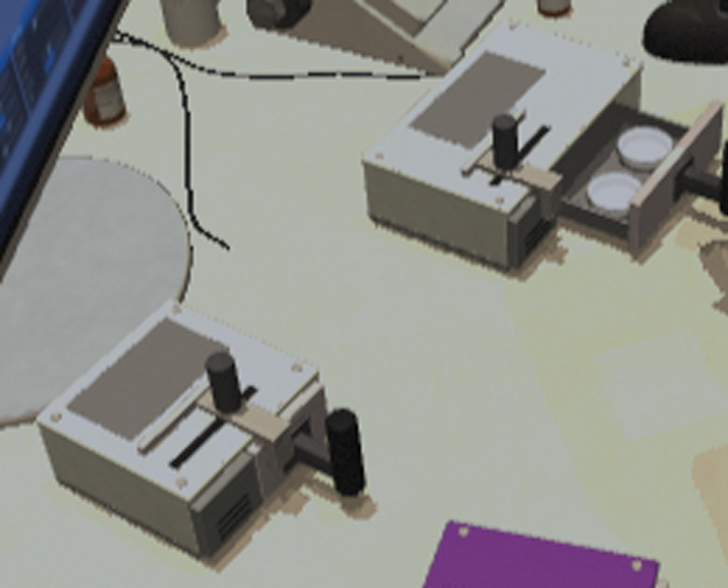

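The drawer is out with both dishes exposed, the catch is fully left, the narrow drawer is shut, and the arm is clear. Handing in.

```bash
python3 -c "
from station import ticket
print(ticket.job_done())"
```

```text
the job is handed in; nothing more can be done
None
```

The wide chamber's catch is slid fully left and its drawer is pulled out to its stop, with both dishes exposed. I handed the job in at about 8.6 s.

- **Which chamber:** in the pictures it measured about 170–185 mm wide, against about 105–114 mm for the narrow one. The purple look-alike was left alone.
- **Catch:** I gripped the knob and slid it left about 36 mm, until the side force rose to 16 N at the end stop. I eased off before letting go, and the pictures show the knob at the left end of its slot.
- **Drawer:** I gripped the upright bar and pulled about 60 mm, until the pull force rose to about 11 N at the stop. I eased off and let go; the last wrist picture has the grip where full travel puts it, within about 2–3 pixels (roughly 2 mm).
- **Final state:** the narrow drawer looks unchanged and shut. The gripper is open, clear of everything, with no force on it.

No check failed or disagreed beyond that calibration-level offset. I took no picture after handing in.

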